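# Put the bench tools away on their coloured rests

### The job

Put the four hand tools away: lay the red-capped marker on the red instrument rest, the blue-capped marker on the blue rest, the yellow spatula on the yellow rest and the steel forceps on the white rest, each lying level in both notches with its middle over the middle of the rest. Leave the loose culture dish and the loose green-banded culture tube where they lie.

Things in the scene. Friction and masses are not known exactly. Their poses are not given: they have to be found in the camera images.
- marker_red: felt marker with white barrel and RED cap, lying on the bench, 131 mm long, 11 mm wide, 12 mm high. Loose. Origin: centre of its underside; y is its length, x its width, z up. May weigh 0.7 to 1.4 times its usual mass of 16 g
- marker_blue: felt marker with white barrel and BLUE cap, lying on the bench, 131 mm long, 11 mm wide, 12 mm high. Loose. Origin: centre of its underside; y is its length, x its width, z up. May weigh 0.7 to 1.4 times its usual mass of 16 g
- spatula: double-ended laboratory spatula with a YELLOW sleeve, lying on the bench, 132 mm long (sleeve 112 mm in the middle, a 10 mm steel blade at each end), 11 mm wide, 10 mm high. Loose. Origin: centre of its underside; y is its length, x its width, z up. May weigh 0.7 to 1.4 times its usual mass of 30 g
- steel_forceps: FORCEPS: slim grey steel tweezers, closed and rigid, lying on the bench, 130 mm long, 12 mm wide, 10 mm high. Loose. Origin: centre of its underside; y is its length, x its width, z up. May weigh 0.7 to 1.4 times its usual mass of 25 g
- rest_red: RED instrument rest, fixed. Origin: centre of its underside on the bench; y its long axis, z up. Base 46 (x) x 100 (y) x 6 mm with two saddles at y = -34 and +34 mm, each 8 mm thick, 60 mm clear between. Each saddle has a notch open at the top: floor 22 mm above the bench, 26 mm wide, widening upward; horn tips 37 mm above the bench. A tool bridges both notches along y, either way round. For the red marker
- rest_blue: BLUE instrument rest, fixed. Origin: centre of its underside on the bench; y its long axis, z up. Base 46 (x) x 100 (y) x 6 mm with two saddles at y = -34 and +34 mm, each 8 mm thick, 60 mm clear between. Each saddle has a notch open at the top: floor 22 mm above the bench, 26 mm wide, widening upward; horn tips 37 mm above the bench. A tool bridges both notches along y, either way round. For the blue marker
- rest_yellow: YELLOW instrument rest, fixed. Origin: centre of its underside on the bench; y its long axis, z up. Base 46 (x) x 100 (y) x 6 mm with two saddles at y = -34 and +34 mm, each 8 mm thick, 60 mm clear between. Each saddle has a notch open at the top: floor 22 mm above the bench, 26 mm wide, widening upward; horn tips 37 mm above the bench. A tool bridges both notches along y, either way round. For the yellow spatula
- rest_white: WHITE instrument rest, fixed. Origin: centre of its underside on the bench; y its long axis, z up. Base 46 (x) x 100 (y) x 6 mm with two saddles at y = -34 and +34 mm, each 8 mm thick, 60 mm clear between. Each saddle has a notch open at the top: floor 22 mm above the bench, 26 mm wide, widening upward; horn tips 37 mm above the bench. A tool bridges both notches along y, either way round. For the forceps
- culture_dish: bystander: round lidded culture dish with pale yellow filling, 93 mm diameter, 15 mm high, lying loose among the tools; origin: centre of its underside. Not to be moved. (A fixed heap of culture tubes, under 100 mm high, lies beyond the rests and tools from about x = 0.53 on, y under 0.17: carry tools over or in front of it)
- culture_tube: bystander: single glass culture tube with a cotton plug and a green band, lying loose, 193 mm long (its y), 20 mm thick; origin: centre of its underside. Not to be moved

How it is judged (in metres and radians):
At the end, for the whole second after the job is handed in: Each tool lies still and released in both notches of its own rest (forceps: white): its centre within 12 mm across and 15 mm along of the rest's centre, underside 17 to 27 mm above the bench, length within 0.22 rad of the rest's; culture dish and green-banded tube within 15 mm of their starts (x of marker_red in the frame of rest_red between -0.012 and 0.012 m and y of marker_red in the frame of rest_red between -0.015 and 0.015 m and z of marker_red in the frame of rest_red between 0.017 and 0.027 m and angle between the y axis of marker_red and the y axis of rest_red, either way round below 0.22 rad and linear speed of each of marker_red, marker_blue, spatula, steel_forceps below 0.02 m/s and angular speed of each of marker_red, marker_blue, spatula, steel_forceps below 0.2 rad/s and x of marker_blue in the frame of rest_blue between -0.012 and 0.012 m and y of marker_blue in the frame of rest_blue between -0.015 and 0.015 m and z of marker_blue in the frame of rest_blue between 0.017 and 0.027 m and angle between the y axis of marker_blue and the y axis of rest_blue, either way round below 0.22 rad and x of spatula in the frame of rest_yellow between -0.012 and 0.012 m and y of spatula in the frame of rest_yellow between -0.015 and 0.015 m and z of spatula in the frame of rest_yellow between 0.017 and 0.027 m and angle between the y axis of spatula and the y axis of rest_yellow, either way round below 0.22 rad and x of steel_forceps in the frame of rest_white between -0.012 and 0.012 m and y of steel_forceps in the frame of rest_white between -0.015 and 0.015 m and z of steel_forceps in the frame of rest_white between 0.017 and 0.027 m and angle between the y axis of steel_forceps and the y axis of rest_white, either way round below 0.22 rad and distance of each of culture_dish, culture_tube from where it was at the start of the episode below 0.015 m); the robot touches nothing.
It fails at once if the culture dish is moved more than 15 mm (distance of culture_dish from where it was at the start of the episode above 0.015 m).
It fails at once if the culture tube is moved more than 15 mm (distance of culture_tube from where it was at the start of the episode above 0.015 m).
It also fails if it takes over 141 s, if anything falls off the work surface, if the arm or the gripper's body presses on something with over 40 N, if the wrist force passes 120 N, or if a joint passes its speed limit or range.

### The arm

A 6-joint arm with a two-finger parallel gripper is mounted at the origin on a cart in front of the work surface, level with it; the furniture and walls round the work are solid. World frame = base frame: x ahead of the robot, y to its left, z up, the work surface at z = 0. Lengths are in mm, angles in rad, forces in N, time in s.
With the tool pointing down it reaches from about 325 to 850 mm from the base axis. Payload 15.5 kg.
Tool frame: the origin (TCP) lies on the centre line of the jaws, within the pads' length; the fingertips stand 17 mm ahead of it and the grasp point (between the pads) lies 2 mm behind it; z points along the fingers, y is the direction in which the jaws open and shut (so a half turn about z gives the same grasp; the last joint's range is limited). The gripper opens to 91 mm and grips with 3 to 60 N. Pads are 32 mm wide; open, the fingers measure 118 mm over their backs; the gripper's body (76 mm by 178 mm) begins 60 mm behind the grasp point.
Start: joints at [-1.369, 0.494, 1.345, -0, 1.302, -0.096], TCP at [183.387, -597.491, 230.915] pointing down, gripper open.
Joint ranges: [-2.91, 2.91], [-0.82, 2.16], [0.22, 2.67], [-1.22, 4.37], [0.12, 2.79], [-3.08, 3.08]. Speed limits (rad/s): [1.89, 1.89, 2.57, 3.01, 3.01, 3.01].

### API

Orientations are given as a rotation vector (axis times angle).
In Python, from cell import manip, capture, ticket, models gives the robot as it stands. The module is installed in compiled form; this text tells all that it offers.
- The arm moves only by the tool move_arm, never from a script. Its arguments are lists of equal length, an entry for each row: "grip": the opening, from 0 (shut) to 1 (fully open); "translation": the shift along the tool's x, y, z in mm, a list of three; "twist": the turn about the tool's z in rad. In form: {"grip": [grip, ...], "translation": [[tx, ty, tz], ...], "twist": [twist, ...]}. A call has 1 to 8 rows; each row shifts and turns the commanded pose from where the row before left it, along the tool's axes as they then stand; what a row does not reach is not made up. A row lasts 1/10 s, in which the tool goes at most 50 mm and 8.59 degrees, less where a joint would pass 70% of its speed; a pose out of reach is approached as far as the arm can. A call is refused whole if a number of a shift passes 50 or a number of a turn 0.15, either way. A call with a gripper value outside its range is refused whole. The fingers move at their own pace and stop on an object; "squeeze" is the grip in N (left out, the last holds). Time passes only in rows, so rows that do not move let the fingers close. It gives the time, the measured TCP pose, the force and the opening at its end, in the units of the state.
- manip.get_state(): the state, without advancing time (a new reading comes with each control period).
- capture(name): name is "side" or "top" or "wrist"; returns a dict with "image" (420x560x3 uint8, blue, green, red), "fovy" (degrees; the focal length in pixels is half the picture's height over the tangent of half this angle, whatever the lens; pixels are square), "cx", "cy" (the principal point, pixels), "world_from_camera" (4x4, takes a point from camera to world coordinates). Camera axes: x right, y down, z forward; pixel columns grow to the right and rows downward; lengths in mm; the calibration is good to about 2 mm. A picture is of the moment at which its call begins. There is no depth.
- ticket.job_done(): hands the job in, once; it reports no verdict.
Trained networks look in a picture, given as the dict that the camera call returned (one of the last four; its "shot" number tells which), for a name from the list of things; names that differ only in an ending like _2 or _b are one class to them, and where a whole thing is asked for, a point or a joint stands for the part that bears it (a point fixed in the world has none). Each returns a list of dicts, best first, with "conf" (0 to 1); they miss things now and then, are a little off and sometimes report something else, mostly with a low value. They report only what shows in the picture. A call takes as long as a camera call.
- models.recognise(picture, label): "bbox" ([left, top, right, bottom] in pixels, round what is visible of it).
The state is a dict: "clock": time; "joint_pos": joint angles; "qvel": joint speeds; "joint_torque": joint torques, N m; "ee_pos": TCP position; "tool_rot": TCP orientation; "contact_force": force on the tool from outside, world axes, zero at the start; "moment": the same for the moment, N m; "opening": finger opening in mm.
Only numpy, scipy, OpenCV 4.12 (cv2) and the standard library are available. Lean on these libraries where they do the work, as an engineer would, in place of code of your own. Each camera call takes 0.05 s, during which the arm holds its last target. There are 200 camera calls.

## Working session

There is one attempt and no reset: what is moved stays moved. The work goes in short steps, Python scripts to look and compute and a tool call to move; the robot and the scene stay as the last step left them, time stands still between calls to the robot, and variables do not carry over. Pictures are saved under pics/ and viewed, about 12 in all and at most 16, crops included, and the job is handed in when it is done.

Besides the shell and the picture viewer there is one more tool, called as a command line: name --pt "numbers of a row" for each row, then --argument value for the rest. move_arm: Moves the arm, as the interface text tells. Its arguments: {"type":"object","properties":{"grip":{"type":"array","items":{"type":"number"}},"translation":{"type":"array","items":{"type":"array","items":{"type":"number"}}},"twist":{"type":"array","items":{"type":"number"}},"squeeze":{"type":"number"}},"required":["grip","translation","twist"]}

```bash
mkdir -p pics; python3 - <<'E'
from cell import manip,capture,models
import cv2,numpy as np
s=manip.get_state();print({k:np.round(v,3).tolist() for k,v in s.items()})
for n in("top","side"):
    c=capture(n);cv2.imwrite(f"pics/{n}0.png",c["image"]);print(n,c["fovy"],c["cx"],c["cy"],np.round(c["world_from_camera"],4).tolist())
    for l in "marker_red marker_blue spatula steel_forceps rest_red rest_blue rest_yellow rest_white culture_dish culture_tube".split():
        print(l,[(np.round(d["bbox"]).tolist(),round(d["conf"],2)) for d in models.recognise(c,l)[:3]])
E
```

```text
{'clock': 0.0, 'joint_pos': [-1.368, 0.494, 1.346, -0.0, 1.303, -0.096], 'qvel': [-0.001, -0.001, 0.001, -0.001, -0.001, 0.0], 'joint_torque': [0.002, -87.882, -38.186, 0.071, 0.053, -0.0], 'ee_pos': [183.315, -597.135, 230.295], 'tool_rot': [-3.106, -0.466, 0.0], 'contact_force': [0.102, -0.115, 0.106], 'moment': [0.038, -0.022, -0.006], 'opening': 91.149}
top 46.462521852321906 278.90208177892936 210.1574164068617 [[-0.204, -0.8093, 0.5509, -426.2793], [-0.979, 0.1667, -0.1177, 135.7727], [0.0034, -0.5633, -0.8263, 1473.4464], [0.0, 0.0, 0.0, 1.0]]
marker_red [([321.0, 215.0, 335.0, 241.0], 0.68), ([179.0, 241.0, 206.0, 262.0], 0.61)]
marker_blue []
spatula []
steel_forceps [([322.0, 214.0, 336.0, 242.0], 0.59)]
rest_red [([322.0, 218.0, 334.0, 240.0], 0.65)]
rest_blue []
rest_yellow [([369.0, 206.0, 390.0, 232.0], 0.57)]
rest_white [([348.0, 216.0, 363.0, 236.0], 0.68)]
culture_dish [([179.0, 242.0, 209.0, 263.0], 0.81)]
culture_tube [([399.0, 187.0, 421.0, 233.0], 0.75), ([321.0, 213.0, 337.0, 240.0], 0.3)]
side 49.63081504935163 277.44138084895485 205.1691040499822 [[-0.9348, -0.2025, 0.2918, 128.9103], [-0.3548, 0.5719, -0.7396, 897.1125], [-0.0171, -0.7949, -0.6065, 808.0276], [0.0, 0.0, 0.0, 1.0]]
marker_red [([161.0, 280.0, 219.0, 288.0], 0.5)]
marker_blue [([189.0, 332.0, 251.0, 339.0], 0.78)]
spatula [([271.0, 229.0, 314.0, 235.0], 0.51)]
steel_forceps [([254.0, 253.0, 296.0, 262.0], 0.71)]
rest_red [([297.0, 171.0, 332.0, 195.0], 0.6)]
rest_blue [([289.0, 192.0, 316.0, 212.0], 0.95)]
rest_yellow [([323.0, 142.0, 347.0, 160.0], 0.63)]
rest_white [([314.0, 155.0, 343.0, 177.0], 0.83)]
culture_dish [([237.0, 280.0, 278.0, 316.0], 0.91), ([272.0, 226.0, 314.0, 234.0], 0.69)]
culture_tube []
```

```bash
python3 - <<'E'
import cv2
a=cv2.imread("pics/top0.png");cv2.imwrite("pics/top0c.png",cv2.resize(a[160:290,150:450],None,fx=2.65,fy=2.65,interpolation=2))
a=cv2.imread("pics/side0.png");cv2.imwrite("pics/side0c.png",cv2.resize(a[120:350,120:420],None,fx=2.6,fy=2.6,interpolation=2))
E
```

```text
(no output)
```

View pics/top0c.png

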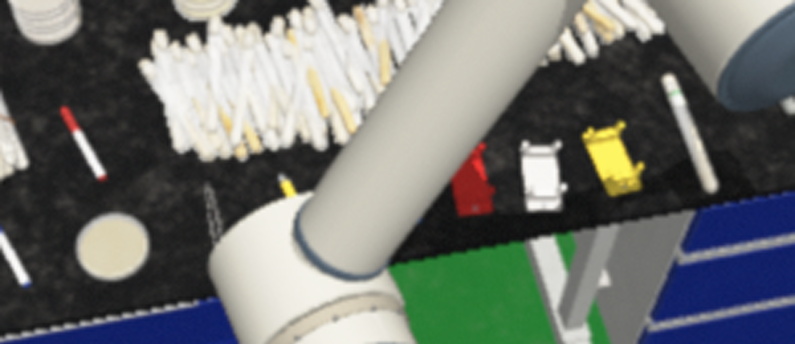

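View pics/side0c.png

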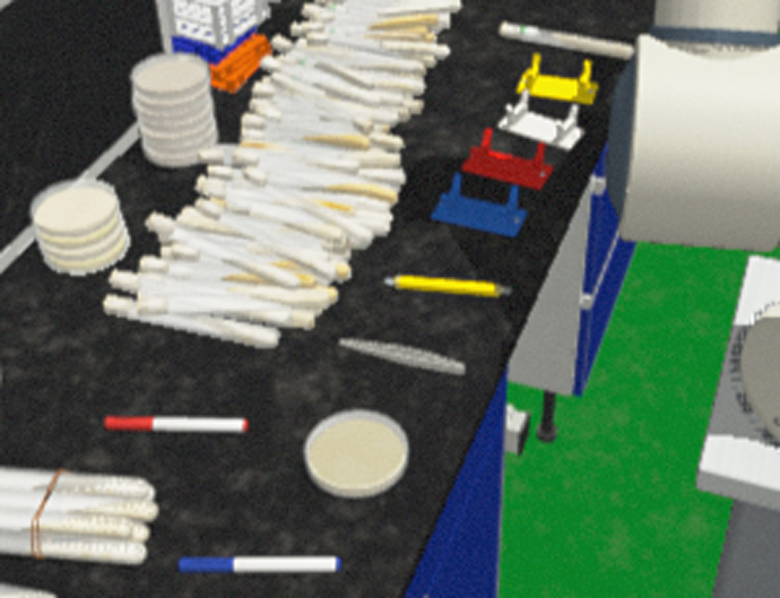

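The pictures show, from left to right in the top view, the blue and red markers, dish, forceps, spatula, then the blue, red, white and yellow rests and the green-banded tube. The arm hides parts of the top view, but the side view shows everything.

```bash
cat > h.py <<'E'
import numpy as np,cv2
from cell import manip,capture,models
def ray(c,u,v,z):
    f=c["image"].shape[0]/2/np.tan(np.radians(c["fovy"]/2));T=np.array(c["world_from_camera"])
    d=T[:3,:3]@[(u-c["cx"])/f,(v-c["cy"])/f,1];o=T[:3,3]
    return (o+d*(z-o[2])/d[2])
def proj(c,p):
    f=c["image"].shape[0]/2/np.tan(np.radians(c["fovy"]/2));T=np.array(c["world_from_camera"])
    q=T[:3,:3].T@(np.array(p)-T[:3,3]);return f*q[0]/q[2]+c["cx"],f*q[1]/q[2]+c["cy"]
E
python3 - <<'E'
from h import *
c=capture("side")
P={"mred":[(105,422),(248,425)],"mblue":[(179,564),(341,564)],"spat":[(386,281),(510,291)],"forc":[(339,342),(465,369)],"tube":[(500,30),(633,48)]}
for k,(a,b) in P.items():
    A,B=[ray(c,p[0]/2.6+120,p[1]/2.6+120,6)[:2] for p in(a,b)]
    print(k,A.round(),B.round(),"mid",((A+B)/2).round(),"len",np.linalg.norm(A-B).round(),"ang",np.arctan2(*(A-B)[::-1]).round(3))
for k,b in {"red":[297,171,332,195],"blue":[289,192,316,212],"yellow":[323,142,347,160],"white":[314,155,343,177],"dish":[237,280,278,316]}.items():
    print(k,ray(c,(b[0]+b[2])/2,(b[1]+b[3])/2,15).round())
# rest saddle horn tips pairs (near-side base)
for k,(a,b) in {"blue":[(457,178),(517,190)],"red":[(487,132),(545,147)],"white":[(525,95),(578,110)],"yellow":[(536,58),(589,64)]}.items():
    A,B=[ray(c,p[0]/2.6+120,p[1]/2.6+120,37)[:2] for p in(a,b)]
    print(k,A.round(),B.round(),"len",np.linalg.norm(A-B).round(),"ang",np.arctan2(*(A-B)[::-1]).round(3))
w=capture("wrist");print(w["fovy"],w["cx"],w["cy"],np.round(w["world_from_camera"],3).tolist(),manip.get_state()["ee_pos"])
cv2.imwrite("pics/w0.png",w["image"])
E
```

```text
mred [671. 298.] [545. 256.] mid [608. 277.] len 133.0 ang 0.319
mblue [529. 412.] [404. 367.] mid [466. 389.] len 132.0 ang 0.35
spat [501.  24.] [374.  -5.] mid [438.  10.] len 130.0 ang 0.219
forc [511. 126.] [381. 120.] mid [446. 123.] len 129.0 ang 0.049
tube [ 552. -542.] [ 364. -552.] mid [ 458. -547.] len 189.0 ang 0.052
red [ 443. -213.   15.]
blue [ 447. -108.   15.]
yellow [ 434. -419.   15.]
white [ 429. -320.   15.]
dish [430. 270.  15.]
blue [ 478. -137.] [ 407. -137.] len 70.0 ang 0.004
red [ 475. -238.] [ 401. -230.] len 74.0 ang -0.111
white [ 456. -335.] [ 385. -322.] len 72.0 ang -0.175
yellow [ 469. -429.] [ 400. -436.] len 70.0 ang 0.105
64.54546412856942 277.515503780186 213.05889077033646 [[0.294, -0.922, -0.253, 254.07], [-0.956, -0.284, -0.078, -575.393], [-0.0, 0.265, -0.964, 385.244], [0.0, 0.0, 0.0, 1.0]] [ 183.39146359 -597.49889676  230.92905513]
```

View pics/w0.png

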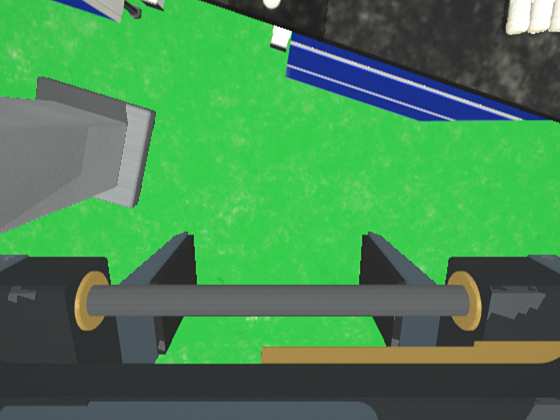

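The side view's lengths come out right (129–133 mm), so the calibration is usable. I'll move over the rests for a wrist view.

move_arm --grip '[0.5,0.5,0.5,0.5,0.5,0.5,0.5,0.5]' --pt "31 -34 0" --pt "31 -34 0" --pt "31 -34 0" --pt "31 -34 0" --pt "31 -34 0" --pt "31 -34 0" --pt "31 -34 0" --pt "31 -34 0" --twist '[0,0,0,0,0,0,0,0]'

```text
clock: 2.0
ee_pos: [341.1, -263.1, 231.1]
tool_rot: [3.106, 0.465, 0.001]
contact_force: [2.3, -0.6, 0.3]
opening: 45.4
```

move_arm --grip '[0.5,0.5,0.5,0.5]' --pt "0 0 0" --pt "0 0 0" --pt "0 0 0" --pt "0 0 0" --twist '[0.149,0.149,0,0]'

```text
clock: 2.4
ee_pos: [340.6, -264.8, 231.0]
tool_rot: [3.141, 0.007, 0.0]
contact_force: [0.3, 0.3, -0.8]
opening: 45.7
```

```bash
python3 - <<'E'
from h import *
w=capture("wrist");s=manip.get_state();print(s["clock"],s["ee_pos"],s["tool_rot"],s["opening"])
cv2.imwrite("pics/w1.png",w["image"]); np.save("w1.npy",w,allow_pickle=True)
E
```

```text
2.45 [ 340.57830516 -264.91723779  230.93652331] [3.14156123e+00 6.05764120e-03 1.19637918e-04] 45.74509219334413
```

View pics/w1.png

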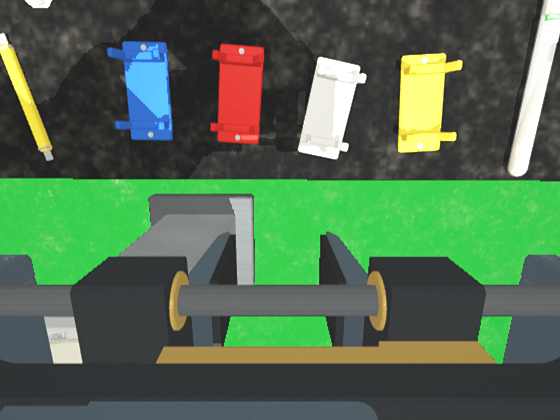

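The wrist view shows all four rests with their base screw dots (blue 143,47/150,134; red 241,51/238,137; white 340,67/314,153; yellow 425,61/420,145) and the spatula's near end at (47,157).

```bash
python3 - <<'E'
from h import *
w=np.load("w1.npy",allow_pickle=True).item()
D={"blue":[(143,47),(150,134)],"red":[(241,51),(238,137)],"white":[(340,67),(314,153)],"yellow":[(425,61),(420,145)]}
# base corners far-L, far-R, near-R, near-L (approx, z=6)
C={"blue":[(124,43),(164,42),(173,139),(133,140)],"red":[(221,45),(265,45),(260,143),(218,142)],"white":[(318,57),(361,65),(338,159),(299,152)],"yellow":[(403,54),(444,55),(440,150),(399,151)]}
for k in D:
    A,B=[ray(w,*p,7)[:2] for p in D[k]]
    c=np.array([ray(w,*p,6)[:2] for p in C[k]])
    d=(c[0]+c[1]-c[2]-c[3])
    print(k,"dots",((A+B)/2).round(1),np.linalg.norm(A-B).round(1),np.arctan2(*(A-B)[::-1]).round(3),"corners",c.mean(0).round(1),(np.linalg.norm(d)/2).round(1),np.linalg.norm(c[0]-c[1]).round(1),np.arctan2(d[1],d[0]).round(3))
for l in ["rest_blue","rest_red","rest_white","rest_yellow"]: pass
A=ray(w,2,36,6);B=ray(w,47,158,4);print("spat",A.round(),B.round(),np.arctan2(*(A-B)[1::-1]),B[:2]+66*(A-B)[:2]/np.linalg.norm(A-B))
E
```

```text
blue dots [ 444.8 -123.7] 87.9 -0.014 corners [ 444.1 -125.5] 98.3 41.6 0.001
red dots [ 441.8 -223.2] 87.5 -0.062 corners [ 441.7 -224.7] 99.5 45.7 -0.067
white dots [ 425.8 -317.6] 92.8 -0.265 corners [ 427.3 -320. ] 100.1 46.2 -0.185
yellow dots [ 433.6 -421.1] 86.6 0.058 corners [ 433.8 -420.4] 99.3 43.0 0.075
spat [499.  21.   6.] [374.  -2.   4.] 0.18024184192228693 [438.53270478   9.5652028 ]
```

move_arm --grip '[0.5,0.5,0.5,0.5,0.5,0.5,0.5,0.5]' --pt "0 -47 0" --pt "0 -47 0" --pt "0 -47 0" --pt "0 -47 0" --pt "0 -47 0" --pt "0 -47 0" --pt "0 -47 0" --pt "0 0 0" --twist '[0,0,0,0,0,0,0,0]'

```text
clock: 3.25
ee_pos: [340.4, 64.8, 231.0]
tool_rot: [-3.141, -0.015, -0.0]
contact_force: [0.2, -0.0, -1.2]
opening: 45.1
```

move_arm --grip '[0.5,0.5]' --pt "0 0 0" --pt "0 0 0" --twist '[0,0]'

```text
clock: 3.45
ee_pos: [341.1, 59.7, 230.9]
tool_rot: [3.141, 0.001, -0.0]
contact_force: [-0.7, 0.7, 0.4]
opening: 45.6
```

```bash
python3 - <<'E'
from h import *
w=capture("wrist");s=manip.get_state();print(s["clock"],s["ee_pos"],s["tool_rot"],s["opening"])
cv2.imwrite("pics/w2.png",w["image"]); np.save("w2.npy",w,allow_pickle=True)
E
```

```text
3.5 [341.1617173   59.37416569 230.90402024] [ 3.14143929e+00 -1.61549332e-03 -1.08958165e-04] 46.06343914159731
```

View pics/w2.png

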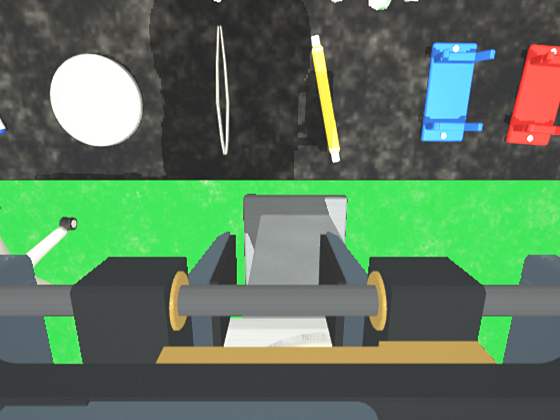

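Forceps span (219,26)–(225,154), spatula (315,37)–(336,161), dish around (97,100).

```bash
python3 - <<'E'
from h import *
w=np.load("w2.npy",allow_pickle=True).item()
for k,a,b in[("forc",(219,26),(225,154)),("spat",(315.5,37),(336,161)),("bdots",(457,48),(449,135))]:
    A,B=[ray(w,*p,5)[:2] for p in(a,b)]
    print(k,((A+B)/2).round(1),np.linalg.norm(A-B).round(1),np.arctan2(*(A-B)[::-1]).round(3))
E
```

```text
forc [444.9 119.7] 130.0 0.007
spat [436.   7.] 130.5 0.211
bdots [ 445.3 -129.2] 88.5 0.043
```

move_arm --grip '[0.5,0.5,0.5,0.5,0.5,0.5,0.5,0.5]' --pt "47 26 0" --pt "48 25 0" --pt "0 0 0" --pt "0 0 0" --pt "0 0 45" --pt "0 0 45" --pt "0 0 45" --pt "0 0 30" --twist '[0,0,-0.105,-0.105,0,0,0,0]'

```text
clock: 4.3
ee_pos: [428.2, 11.4, 63.7]
tool_rot: [-3.124, -0.325, 0.003]
contact_force: [0.1, 0.5, -0.5]
opening: 46.1
```

move_arm --grip '[0.5,0.5]' --pt "0 0 0" --pt "0 0 0" --twist '[0,0]'

```text
clock: 4.5
ee_pos: [429.1, 12.1, 66.3]
tool_rot: [-3.124, -0.326, 0.002]
contact_force: [0.4, 0.6, 1.1]
opening: 45.3
```

```bash
python3 - <<'E'
from h import *
w=capture("wrist");s=manip.get_state();print(s["clock"],s["ee_pos"],s["tool_rot"],s["opening"])
cv2.imwrite("pics/w3.png",w["image"]); np.save("w3.npy",w,allow_pickle=True)
E
```

```text
4.55 [429.72314333  12.23080445  67.02390724] [3.12431614e+00 3.26887830e-01 1.47953618e-03] 45.43155241358635
```

View pics/w3.png

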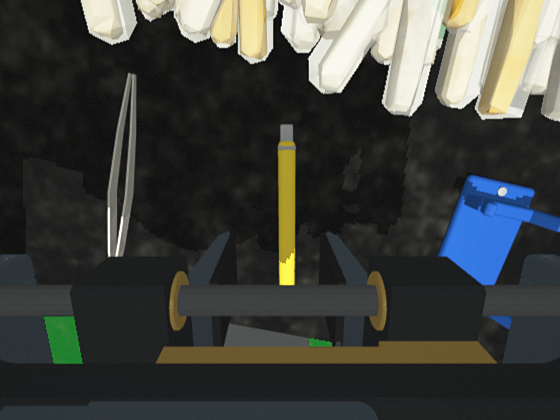

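```bash
cat >> h.py <<'E'
def yaw(s): r=s["tool_rot"]; return (2*np.arctan2(r[1],r[0])+np.pi)%(2*np.pi)-np.pi
def go(x,y,z,a):
    "tool-frame move from the state to TCP x,y,z yaw a: shift in present axes, then twist"
    s=manip.get_state();p=s["ee_pos"];t=yaw(s);dx,dy=x-p[0],y-p[1]
    print("t",round(s["clock"],2),"pos",np.round(p,1),"yaw",round(t,3),"open",round(s["opening"],1),"F",np.round(s["contact_force"],1),
     "| move x %.1f y %.1f z %.1f twist %.3f"%(dx*np.cos(t)+dy*np.sin(t),dx*np.sin(t)-dy*np.cos(t),p[2]-z,-((a-t+np.pi)%(2*np.pi)-np.pi)))
E
python3 - <<'E'
from h import *
w=np.load("w3.npy",allow_pickle=True).item()
A=ray(w,287,124,4)[:2];M=ray(w,287,200,10)[:2];d=np.array([np.cos(.2075),np.sin(.2075)]);print(A,M,A-66*d,M-d*(M-A+66*d)@d)
c=A-66*d; go(*c,20,.2075)
E
```

```text
[501.27051647  21.58649779] [454.68940366  11.5182742 ] [436.68628197   7.98956233] [437.30060255  -5.87052691]
t 4.55 pos [429.7  12.2  67. ] yaw 0.208 open 45.4 F [-0.2  0.3  0.6] | move x 5.9 y 5.6 z 47.0 twist 0.001
```

move_arm --grip '[0.5,0.5,0.5,0.2,0,0,0,0]' --pt "6 5.5 22" --pt "0 0 25" --pt "0 0 0" --pt "0 0 0" --pt "0 0 0" --pt "0 0 0" --pt "0 0 0" --pt "0 0 0" --twist '[0,0,0,0,0,0,0,0]' --squeeze 20

```text
clock: 5.35
ee_pos: [436.4, 9.0, 19.4]
tool_rot: [3.124, 0.329, 0.001]
contact_force: [-1.7, -0.1, 15.2]
opening: 10.5
```

```bash
python3 - <<'E'
from h import *
go(434,-421,150,.07)
E
```

```text
t 5.35 pos [436.4   9.   19.4] yaw 0.21 open 10.5 F [-1.7 -0.1 15.2] | move x -91.9 y 420.1 z -130.6 twist 0.140
```

move_arm --grip '[0,0,0,0,0,0,0,0]' --pt "0 0 -43" --pt "0 0 -44" --pt "0 0 -44" --pt "-9 41 0" --pt "-9 42 0" --pt "-9 42 0" --pt "-9 42 0" --pt "-9 42 0" --twist '[0,0,0,0,0,0,0,0]'

```text
clock: 6.15
ee_pos: [435.1, -206.5, 150.1]
tool_rot: [-3.124, -0.329, 0.0]
contact_force: [0.2, -0.0, 0.7]
opening: 10.8
```

move_arm --grip '[0,0,0,0,0,0,0,0]' --pt "-9 42 0" --pt "-9 42 0" --pt "-9 42 0" --pt "-9 42 0" --pt "-10 42 0" --pt "0 0 0" --pt "0 0 0" --pt "0 0 0" --twist '[0,0,0,0,0,0.14,0,0]'

```text
clock: 6.95
ee_pos: [434.1, -418.9, 149.7]
tool_rot: [-3.139, -0.116, 0.001]
contact_force: [-0.1, 0.2, -0.5]
opening: 10.4
```

```bash
python3 - <<'E'
from h import *
go(434,-421,45,.07)
w=capture("wrist");cv2.imwrite("pics/w4.png",w["image"]); np.save("w4.npy",w,allow_pickle=True)
E
```

```text
t 6.95 pos [ 434.1 -418.9  149.7] yaw 0.074 open 10.4 F [-0.1  0.2 -0.5] | move x -0.2 y 2.1 z 104.7 twist 0.004
```

View pics/w4.png

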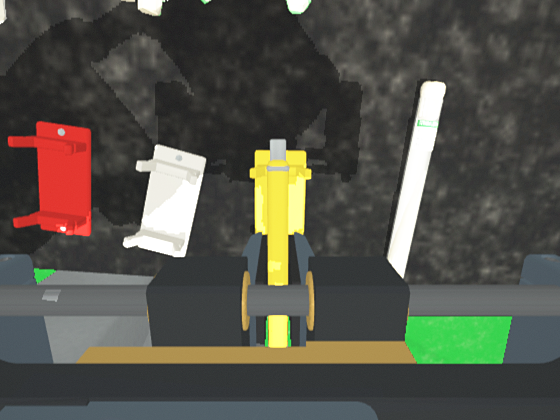

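```bash
python3 - <<'E'
from h import *
w=np.load("w4.npy",allow_pickle=True).item()
for k,a,b,t in[("yel",(255,150.5),(306,150.5),.07),("white",(157,144.5),(206,157),-.185),("red",(37,122),(91,128),-.065)]:
    A,B=[ray(w,*p,6)[:2] for p in(a,b)]; n=A-B; th=np.arctan2(-n[0],n[1]); print(k,((A+B)/2-50*np.array([np.cos(t),np.sin(t)])).round(1),np.linalg.norm(n).round(1),th.round(3))
E
```

```text
yel [ 433.7 -421. ] 45.1 0.074
white [ 427.7 -321.2] 43.9 -0.177
red [ 441.5 -225.5] 46.3 -0.035
```

move_arm --grip '[0,0,0,0,0,0.3,0.3,0.3]' --pt "0 2 30" --pt "0 0 30" --pt "0 0 30" --pt "0 0 17" --pt "0 0 0" --pt "0 0 0" --pt "0 0 0" --pt "0 0 0" --twist '[0,0,0,0,0,0,0,0]'

```text
clock: 7.8
ee_pos: [434.8, -421.8, 43.8]
tool_rot: [3.139, 0.111, 0.001]
contact_force: [-0.6, 0.2, 0.2]
opening: 27.4
```

move_arm --grip '[0.3,0.3,0.3,0.3,0.5,0.5,0.5,0.5]' --pt "0 0 0" --pt "0 0 -30" --pt "0 0 -40" --pt "0 0 -40" --pt "0 -47 0" --pt "0 -47 0" --pt "0 -47 0" --pt "0 -47 0" --twist '[0,0,0,0,0,0,0,0]'

```text
clock: 8.6
ee_pos: [420.9, -232.6, 153.4]
tool_rot: [3.139, 0.109, 0.001]
contact_force: [1.2, 0.3, 1.2]
opening: 45.5
```

```bash
python3 - <<'E'
from h import *
go(437,120,150,.01)
E
```

```text
t 8.6 pos [ 420.9 -232.6  153.4] yaw 0.069 open 45.5 F [1.2 0.3 1.2] | move x 40.5 y -350.7 z 3.4 twist 0.059
```

move_arm --grip '[0.5,0.5,0.5,0.5,0.5,0.5,0.5,0.5]' --pt "5 -44 0" --pt "5 -44 0" --pt "5 -44 0" --pt "5 -44 0" --pt "5 -44 0" --pt "5 -44 0" --pt "5 -44 0" --pt "5 -43 0" --twist '[0,0,0,0,0,0,0,0]'

```text
clock: 9.4
ee_pos: [436.7, 120.6, 153.4]
tool_rot: [-3.14, -0.11, -0.001]
contact_force: [2.1, 0.9, -0.1]
opening: 45.5
```

move_arm --grip '[0.5,0.5,0.5,0.5]' --pt "0 0 40" --pt "0 0 40" --pt "0 0 0" --pt "0 0 0" --twist '[0.06,0,0,0]'

```text
clock: 9.8
ee_pos: [436.6, 118.6, 73.5]
tool_rot: [3.141, 0.016, -0.002]
contact_force: [0.5, -0.8, 1.0]
opening: 45.9
```

```bash
python3 - <<'E'
from h import *
go(445,120,19.5,.01)
w=capture("wrist");cv2.imwrite("pics/w5.png",w["image"]); np.save("w5.npy",w,allow_pickle=True)
E
```

```text
t 9.8 pos [436.6 118.6  73.5] yaw 0.01 open 45.9 F [ 0.5 -0.8  1. ] | move x 8.5 y -1.3 z 54.0 twist -0.000
```

View pics/w5.png

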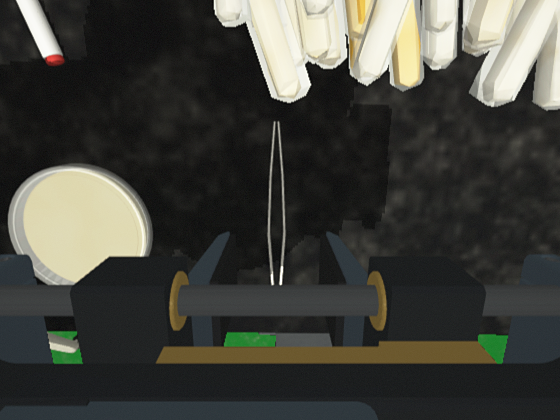

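move_arm --grip '[0.5,0.5,0.5,0.2,0,0,0,0]' --pt "8.5 -1 25" --pt "0 0 28" --pt "0 0 0" --pt "0 0 0" --pt "0 0 0" --pt "0 0 0" --pt "0 0 0" --pt "0 0 0" --twist '[0,0,0,0,0,0,0,0]'

```text
clock: 10.65
ee_pos: [445.6, 119.8, 20.5]
tool_rot: [-3.141, -0.015, -0.002]
contact_force: [-2.0, -0.5, 14.0]
opening: 11.9
```

```bash
python3 - <<'E'
from h import *
w=np.load("w5.npy",allow_pickle=True).item();print(ray(w,276,122,5))
go(427.5,-320.5,150,-.185)
E
```

```text
[510.258782   120.49256102   5.        ]
t 10.65 pos [445.6 119.8  20.5] yaw 0.01 open 11.9 F [-2.  -0.5 14. ] | move x -22.4 y 440.1 z -129.5 twist 0.195
```

move_arm --grip '[0,0,0,0,0,0,0,0]' --pt "0 0 -43" --pt "0 0 -43" --pt "0 0 -43" --pt "-2 44 0" --pt "-2 44 0" --pt "-2 44 0" --pt "-2 44 0" --pt "-2 44 0" --twist '[0,0,0,0,0,0,0,0]'

```text
clock: 11.45
ee_pos: [437.0, -102.0, 149.2]
tool_rot: [3.141, 0.016, 0.0]
contact_force: [1.5, 0.3, 0.3]
opening: 12.0
```

move_arm --grip '[0,0,0,0,0,0,0,0]' --pt "-2 44 0" --pt "-2 44 0" --pt "-2 44 0" --pt "-3 44 0" --pt "-3 44 0" --pt "0 0 0" --pt "0 0 0" --pt "0 0 0" --twist '[0,0,0,0,0,0.1,0.095,0]'

```text
clock: 12.25
ee_pos: [427.3, -320.5, 148.9]
tool_rot: [-3.127, 0.294, 0.001]
contact_force: [-0.7, 0.3, -0.8]
opening: 11.7
```

```bash
python3 - <<'E'
from h import *
go(427.5,-320.5,44.5,-.18)
w=capture("wrist");cv2.imwrite("pics/w6.png",w["image"]); np.save("w6.npy",w,allow_pickle=True)
E
```

```text
t 12.25 pos [ 427.3 -320.5  148.9] yaw -0.188 open 11.7 F [-0.7  0.3 -0.8] | move x 0.2 y -0.0 z 104.4 twist -0.008
```

View pics/w6.png

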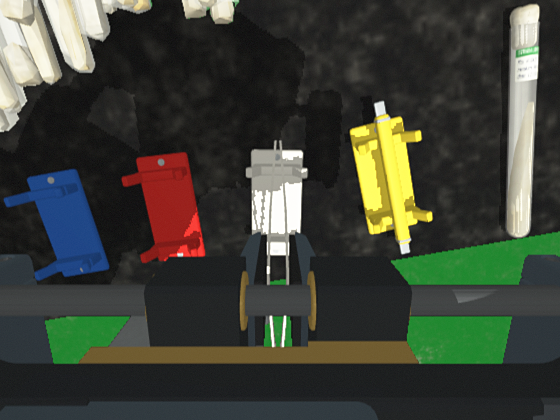

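The spatula lies in both yellow notches; the forceps are centred over the white rest (base 250–303, forceps at 278).

move_arm --grip '[0,0,0,0,0,0.3,0.3,0.3]' --pt "0 0 30" --pt "0 0 30" --pt "0 0 30" --pt "0 0 15" --pt "0 0 0" --pt "0 0 0" --pt "0 0 0" --pt "0 0 0" --twist '[0,0,0,0,0,0,0,0]'

```text
clock: 13.1
ee_pos: [427.9, -320.6, 44.7]
tool_rot: [3.128, -0.289, 0.002]
contact_force: [-0.6, 0.3, -0.4]
opening: 26.9
```

move_arm --grip '[0.3,0.3,0.3,0.3,0.5,0.5,0.5,0.5]' --pt "0 0 0" --pt "0 0 -30" --pt "0 0 -40" --pt "0 0 -40" --pt "0 0 -30" --pt "0 0 0" --pt "0 0 0" --pt "0 0 0" --twist '[0,0,0,0,0,-0.14,-0.14,-0.14]'

```text
clock: 13.9
ee_pos: [427.6, -320.4, 184.6]
tool_rot: [3.118, 0.377, 0.001]
contact_force: [-0.9, 0.7, -0.1]
opening: 45.2
```

```bash
python3 - <<'E'
from h import *
w=np.load("w6.npy",allow_pickle=True).item()
for k,a,b,t in[("white",(251,151),(303,151),-.18),("red",(137,157),(190,153),-.065),("blue",(29,177),(79,169),0)]:
    A,B=[ray(w,*p,6)[:2] for p in(a,b)]; n=A-B; th=np.arctan2(-n[0],n[1]); print(k,((A+B)/2-50*np.array([np.cos(t),np.sin(t)])).round(1),np.linalg.norm(n).round(1),th.round(3))
go(592,272,180,.32)
E
```

```text
white [ 426.4 -320.2] 45.8 -0.187
red [ 440.9 -226.5] 47.3 -0.113
blue [ 443.6 -128.8] 46.7 -0.032
t 13.9 pos [ 427.6 -320.4  184.6] yaw 0.241 open 45.2 F [-0.9  0.7 -0.1] | move x 300.9 y -536.1 z 4.6 twist -0.079
```

move_arm --grip '[0.5,0.5,0.5,0.5,0.5,0.5,0.5,0.5]' --pt "23 -41 0" --pt "23 -41 0" --pt "23 -41 0" --pt "23 -41 0" --pt "23 -41 0" --pt "23 -41 0" --pt "23 -41 0" --pt "23 -41 0" --twist '[0,0,0,0,0,0,0,0]'

```text
clock: 14.7
ee_pos: [530.5, 43.4, 184.4]
tool_rot: [3.12, 0.368, 0.001]
contact_force: [1.0, -0.4, -1.0]
opening: 45.7
```

move_arm --grip '[0.5,0.5,0.5,0.5,0.5,0.5,0.5,0.5]' --pt "23 -41 0" --pt "23 -41 0" --pt "23 -41 0" --pt "23 -41 0" --pt "23 -41 0" --pt "0 0 0" --pt "0 0 0" --pt "0 0 0" --twist '[0,0,0,0,0,-0.08,0,0]'

```text
clock: 15.5
ee_pos: [594.1, 267.0, 184.0]
tool_rot: [3.103, 0.489, -0.001]
contact_force: [0.1, 0.1, 0.2]
opening: 45.4
```

```bash
python3 - <<'E'
from h import *
go(608,277,80,.32)
w=capture("wrist");cv2.imwrite("pics/w7.png",w["image"]); np.save("w7.npy",w,allow_pickle=True)
E
```

```text
t 15.5 pos [594.1 267.  184. ] yaw 0.313 open 45.4 F [0.1 0.1 0.2] | move x 16.3 y -5.2 z 104.0 twist -0.007
```

View pics/w7.png

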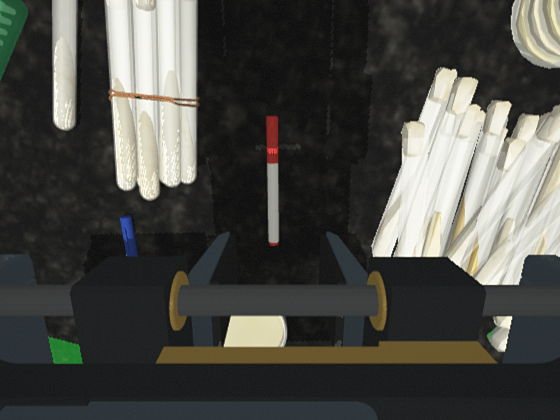

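```bash
python3 - <<'E'
from h import *
w=np.load("w7.npy",allow_pickle=True).item()
A,B=ray(w,271.5,116,7)[:2],ray(w,274,245,5)[:2]
c=(A+B)/2;d=A-B;print(c,np.linalg.norm(d),np.arctan2(d[1],d[0]),"bundle",ray(w,150,198,20),"heap",ray(w,385,230,30))
go(*c,20.5,np.arctan2(d[1],d[0]))
E
```

```text
[605.1045129  275.94781591] 132.20216552858767 0.328407112628084 bundle [557.30019819 386.87658547  20.        ] heap [599.8731733  159.08787803  30.        ]
t 15.55 pos [594.2 266.7 184.1] yaw 0.312 open 45.2 F [ 0.6 -0.1  0.5] | move x 13.2 y -5.4 z 163.6 twist -0.016
```

move_arm --grip '[0.5,0.5,0.5,0.5,0.5,0.3,0,0]' --pt "14 -5 25" --pt "0 0 40" --pt "0 0 40" --pt "0 0 35" --pt "0 0 23" --pt "0 0 0" --pt "0 0 0" --pt "0 0 0" --twist '[-0.013,0,0,0,0,0,0,0]'

```text
clock: 16.35
ee_pos: [606.4, 275.9, 21.4]
tool_rot: [-3.1, -0.51, -0.0]
contact_force: [0.5, 0.6, -0.3]
opening: 24.6
```

move_arm --grip '[0,0,0]' --pt "0 0 0" --pt "0 0 0" --pt "0 0 0" --twist '[0,0,0]'

```text
clock: 16.65
ee_pos: [606.3, 276.4, 21.4]
tool_rot: [3.099, 0.512, 0.001]
contact_force: [-0.1, -3.3, 5.8]
opening: 11.1
```

```bash
python3 - <<'E'
from h import *
go(441.5,-225.5,185,-.065)
E
```

```text
t 16.65 pos [606.3 276.4  21.4] yaw 0.328 open 11.1 F [-0.1 -3.3  5.8] | move x -317.6 y 422.2 z -163.6 twist 0.393
```

move_arm --grip '[0,0,0,0,0,0,0,0]' --pt "0 0 -41" --pt "0 0 -41" --pt "0 0 -41" --pt "0 0 -41" --pt "-26.5 35 0" --pt "-26.5 35 0" --pt "-26.5 35 0" --pt "-26.5 35 0" --twist '[0,0,0,0,0,0,0,0]'

```text
clock: 17.45
ee_pos: [550.0, 108.7, 185.1]
tool_rot: [3.099, 0.513, 0.001]
contact_force: [1.4, -0.5, -0.7]
opening: 11.1
```

move_arm --grip '[0,0,0,0,0,0,0,0]' --pt "-26.5 35 0" --pt "-26.5 35 0" --pt "-26.5 35 0" --pt "-26.5 35 0" --pt "-26.5 35 0" --pt "-26.5 35 0" --pt "-26.5 36 0" --pt "-26 36 0" --twist '[0,0,0,0,0,0,0,0]'

```text
clock: 18.25
ee_pos: [440.6, -226.6, 185.1]
tool_rot: [3.099, 0.513, 0.001]
contact_force: [1.1, -0.1, -0.1]
opening: 10.8
```

move_arm --grip '[0,0,0,0,0]' --pt "0 0 0" --pt "0 0 0" --pt "0 0 0" --pt "0 0 35" --pt "0 0 0" --twist '[0.131,0.131,0.131,0,0]'

```text
clock: 18.75
ee_pos: [439.8, -224.1, 147.6]
tool_rot: [-3.137, 0.102, 0.006]
contact_force: [0.0, 0.0, 0.0]
opening: 10.9
```

```bash
python3 - <<'E'
from h import *
go(441.5,-225.5,45,-.065)
w=capture("wrist");cv2.imwrite("pics/w8.png",w["image"]); np.save("w8.npy",w,allow_pickle=True)
E
```

```text
t 18.75 pos [ 439.8 -224.1  147.6] yaw -0.065 open 10.9 F [0. 0. 0.] | move x 1.7 y 1.3 z 102.6 twist -0.000
```

View pics/w8.png

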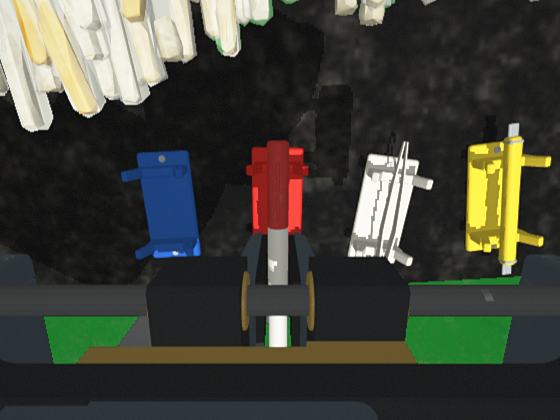

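move_arm --grip '[0,0,0,0,0,0.3,0.3,0.3]' --pt "1.5 0.5 30" --pt "0 0 30" --pt "0 0 30" --pt "0 0 12.5" --pt "0 0 0" --pt "0 0 0" --pt "0 0 0" --pt "0 0 0" --twist '[0,0,0,0,0,0,0,0]'

```text
clock: 19.6
ee_pos: [443.5, -226.1, 48.5]
tool_rot: [3.139, -0.102, 0.002]
contact_force: [-0.6, 0.4, 0.0]
opening: 27.1
```

move_arm --grip '[0.3,0.3,0.3,0.3,0.5,0.5,0.5,0.5]' --pt "0 0 0" --pt "0 0 -30" --pt "0 0 -40" --pt "0 0 -40" --pt "0 0 0" --pt "0 0 0" --pt "0 0 0" --pt "0 0 0" --twist '[0,0,0,0,-0.13,-0.13,-0.14,0]'

```text
clock: 20.4
ee_pos: [442.9, -225.7, 157.8]
tool_rot: [3.097, 0.528, 0.0]
contact_force: [0.5, -0.1, 0.0]
opening: 45.7
```

```bash
python3 - <<'E'
from h import *
w=np.load("w8.npy",allow_pickle=True).item()
for k,a,b,t in[("red",(253,148.5),(304,148.5),-.065),("blue",(138,153),(188,151),0)]:
    A,B=[ray(w,*p,6)[:2] for p in(a,b)]; n=A-B; th=np.arctan2(-n[0],n[1]); print(k,((A+B)/2-50*np.array([np.cos(t),np.sin(t)])).round(1),np.linalg.norm(n).round(1),th.round(3))
go(452,385,154,.345)
E
```

```text
red [ 440.7 -224.5] 44.7 -0.064
blue [ 444.1 -126.2] 44.2 -0.025
t 20.4 pos [ 442.9 -225.7  157.8] yaw 0.338 open 45.7 F [ 0.5 -0.1  0. ] | move x 210.9 y -573.2 z 3.8 twist -0.007
```

move_arm --grip '[0.5,0.5,0.5,0.5,0.5,0.5,0.5,0.5]' --pt "16 -44 0" --pt "16 -44 0" --pt "16 -44 0" --pt "16 -44 0" --pt "16 -44 0" --pt "16 -44 0" --pt "16 -44 0" --pt "16 -44 0" --twist '[0,0,0,0,0,0,0,0]'

```text
clock: 21.2
ee_pos: [447.8, 150.8, 157.7]
tool_rot: [3.099, 0.516, 0.001]
contact_force: [1.3, -0.8, 0.2]
opening: 45.5
```

move_arm --grip '[0.5,0.5,0.5,0.5,0.5,0.5,0.5,0.5]' --pt "16 -44 0" --pt "16 -44 0" --pt "16 -44 0" --pt "16 -44 0" --pt "16 -44 0" --pt "0 0 0" --pt "0 0 0" --pt "0 0 0" --twist '[0,0,0,0,0,0,0,0]'

```text
clock: 22.0
ee_pos: [451.2, 382.0, 157.3]
tool_rot: [3.098, 0.519, -0.001]
contact_force: [-0.3, 0.0, -0.2]
opening: 45.6
```

```bash
python3 - <<'E'
from h import *
go(466,389,21,.35)
w=capture("wrist");cv2.imwrite("pics/w9.png",w["image"]); np.save("w9.npy",w,allow_pickle=True)
E
```

```text
t 22.0 pos [451.2 382.  157.3] yaw 0.332 open 45.6 F [-0.3  0.  -0.2] | move x 16.3 y -1.8 z 136.3 twist -0.018
```

View pics/w9.png

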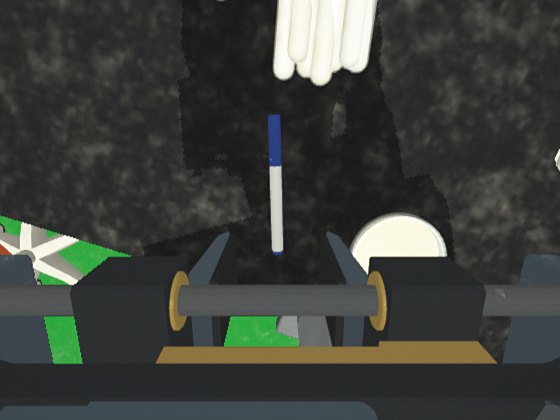

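```bash
python3 - <<'E'
from h import *
w=np.load("w9.npy",allow_pickle=True).item()
A,B=ray(w,274,115,7)[:2],ray(w,278.5,254,5)[:2]
c=(A+B)/2;d=A-B;print(c,np.linalg.norm(d))
go(*c,21,np.arctan2(d[1],d[0]))
E
```

```text
[463.69253057 387.76093153] 132.0100673600532
t 22.05 pos [451.3 381.8 157.4] yaw 0.332 open 45.8 F [0.2 0.  0. ] | move x 13.6 y -1.6 z 136.4 twist -0.031
```

move_arm --grip '[0.5,0.5,0.5,0.5,0.5,0.3,0,0]' --pt "14 -1.5 20" --pt "0 0 35" --pt "0 0 35" --pt "0 0 30" --pt "0 0 16" --pt "0 0 0" --pt "0 0 0" --pt "0 0 0" --twist '[-0.025,0,0,0,0,0,0,0]'

```text
clock: 22.85
ee_pos: [464.9, 388.9, 22.8]
tool_rot: [-3.09, -0.561, -0.003]
contact_force: [-0.7, -0.0, 0.1]
opening: 24.3
```

move_arm --grip '[0,0,0]' --pt "0 0 0" --pt "0 0 0" --pt "0 0 0" --twist '[0,0,0]'

```text
clock: 23.15
ee_pos: [464.6, 389.1, 22.4]
tool_rot: [-3.09, -0.562, -0.002]
contact_force: [0.4, -2.9, 8.4]
opening: 10.7
```

```bash
python3 - <<'E'
from h import *
go(444,-127,150,-.015)
E
```

```text
t 23.15 pos [464.6 389.1  22.4] yaw 0.36 open 10.7 F [ 0.4 -2.9  8.4] | move x -201.0 y 475.8 z -127.6 twist 0.375
```

move_arm --grip '[0,0,0,0,0,0,0,0]' --pt "0 0 -42" --pt "0 0 -43" --pt "0 0 -43" --pt "-18 43 0" --pt "-18 43 0" --pt "-18 43 0" --pt "-18 43 0" --pt "-18 43 0" --twist '[0,0,0,0,0,0,0,0]'

```text
clock: 23.95
ee_pos: [455.3, 154.4, 149.9]
tool_rot: [-3.091, -0.563, -0.002]
contact_force: [1.0, -1.0, 0.2]
opening: 10.7
```

move_arm --grip '[0,0,0,0,0,0,0,0]' --pt "-18 43 0" --pt "-18 43 0" --pt "-18 43 0" --pt "-18 43 0" --pt "-19 44 0" --pt "-19 45 0" --pt "0 0 0" --pt "0 0 0" --twist '[0,0,0,0,0,0,0.125,0.125]'

```text
clock: 24.75
ee_pos: [444.4, -128.7, 149.8]
tool_rot: [3.137, 0.16, 0.001]
contact_force: [-0.1, 0.2, -0.7]
opening: 11.0
```

move_arm --grip '[0,0,0]' --pt "0 0 0" --pt "0 0 0" --pt "0 0 0" --twist '[0.125,0,0]'

```text
clock: 25.05
ee_pos: [444.6, -127.0, 149.7]
tool_rot: [3.141, -0.018, 0.001]
contact_force: [-0.2, -0.2, -0.1]
opening: 11.2
```

```bash
python3 - <<'E'
from h import *
go(444,-127,45.5,-.015)
w=capture("wrist");cv2.imwrite("pics/w10.png",w["image"]); np.save("w10.npy",w,allow_pickle=True)
E
```

```text
t 25.05 pos [ 444.6 -127.   149.7] yaw -0.011 open 11.2 F [-0.2 -0.2 -0.1] | move x -0.6 y 0.0 z 104.2 twist 0.004
```

View pics/w10.png

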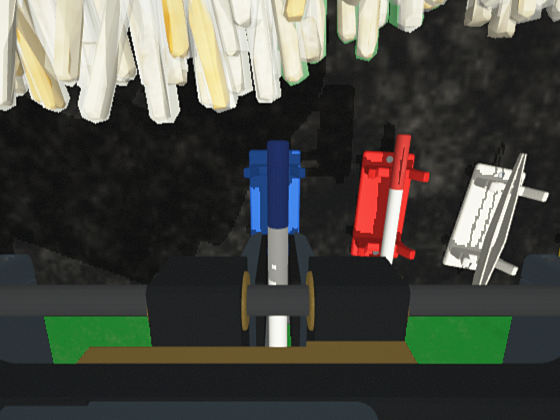

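move_arm --grip '[0,0,0,0,0,0.3,0.3,0.3]' --pt "-0.5 -2 30" --pt "0 0 30" --pt "0 0 30" --pt "0 0 14" --pt "0 0 0" --pt "0 0 0" --pt "0 0 0" --pt "0 0 0" --twist '[0,0,0,0,0,0,0,0]'

```text
clock: 25.9
ee_pos: [444.5, -125.1, 46.0]
tool_rot: [3.141, -0.023, 0.002]
contact_force: [-0.1, 0.0, 0.2]
opening: 27.4
```

move_arm --grip '[0.3,0.3,0.3,0.3,0.3,0.3,0.3,0.3]' --pt "0 0 0" --pt "0 0 -30" --pt "0 0 -40" --pt "0 0 -40" --pt "0 0 -40" --pt "0 0 -35" --pt "-40 0 0" --pt "-40 0 0" --twist '[0,0,0,0,0,0,0,0]'

```text
clock: 26.7
ee_pos: [363.9, -123.9, 231.5]
tool_rot: [3.14, -0.022, 0.004]
contact_force: [-1.2, -0.0, -0.5]
opening: 27.4
```

move_arm --grip '[0.3,0.3,0.3,0.3,0.3,0.3]' --pt "0 48 0" --pt "0 48 0" --pt "0 48 0" --pt "0 0 0" --pt "0 0 0" --pt "0 0 0" --twist '[0,0,0,0,0,0]'

```text
clock: 27.3
ee_pos: [361.6, -267.0, 230.4]
tool_rot: [-3.141, 0.023, 0.0]
contact_force: [-0.8, 0.2, -0.1]
opening: 27.2
```

```bash
python3 - <<'E'
from h import *
go(340,-265,230,0)
w=capture("wrist");cv2.imwrite("pics/w11.png",cv2.resize(w["image"][:220],None,fx=1.42,fy=1.42,interpolation=2)); np.save("w11.npy",w,allow_pickle=True)
c=capture("side");cv2.imwrite("pics/s11.png",cv2.resize(c["image"][120:350,120:420],None,fx=2.6,fy=2.6,interpolation=2));np.save("s11.npy",c,allow_pickle=True)
E
```

```text
t 27.3 pos [ 361.6 -267.   230.4] yaw -0.015 open 27.2 F [-0.8  0.2 -0.1] | move x -21.6 y -1.6 z 0.4 twist -0.015
```

View pics/w11.png

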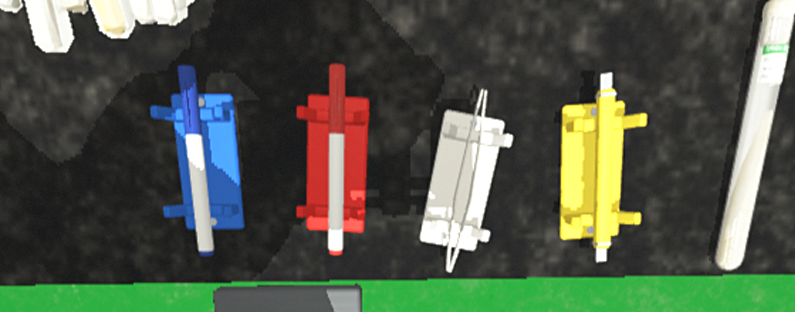

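View pics/s11.png

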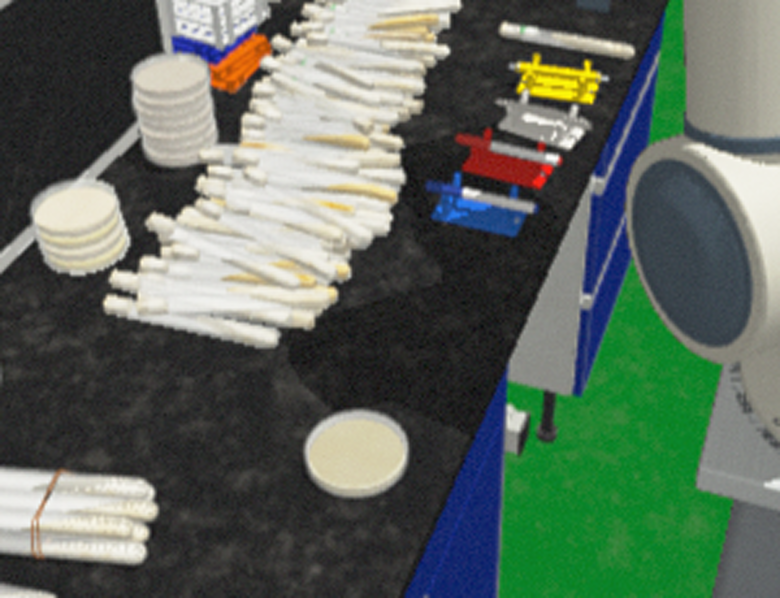

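```bash
python3 - <<'E'
from h import *
w=np.load("w11.npy",allow_pickle=True).item()
R={"blue":([(173,95),(233,94),(245,227),(185,230)],[(187,66),(206,255)]),"red":([(309,95),(370,97),(366,231),(308,230)],[(337,64),(335,254)]),"white":([(443,110),(505,119),(478,248),(421,240)],[(484,90),(450,270)]),"yellow":([(562,105),(622,102),(620,236),(561,239)],[(606,73),(601,261)])}
for k,(c,t) in R.items():
    c=np.array([ray(w,u/1.42,v/1.42,6)[:2] for u,v in c]);A,B=[ray(w,u/1.42,v/1.42,28)[:2] for u,v in t]
    d=c[0]+c[1]-c[2]-c[3];th=np.arctan2(d[1],d[0]);o=(A+B)/2-c.mean(0)
    print(k,"along %.1f across %.1f dang %.3f len %.0f"%(o@[np.cos(th),np.sin(th)],o@[-np.sin(th),np.cos(th)],np.arctan2(*(A-B)[::-1])-th,np.linalg.norm(A-B)))
E
```

```text
blue along -1.4 across 0.7 dang 0.005 len 131
red along 1.0 across -0.9 dang 0.007 len 132
white along -1.5 across -0.8 dang 0.003 len 129
yellow along 0.8 across -0.0 dang -0.009 len 132
```

All four tools are within 2 mm and 0.01 rad of their rests, so I'm handing in.

```bash
python3 -c "
from cell import ticket;print(ticket.job_done())"
```

```text
the job is handed in; nothing more can be done
None
```

All four tools are on their own rests and the job is handed in, at about 27 s on the robot's clock against the limit of 141 s. The hand-in gave no verdict.

- **Placing:** I moved the spatula to yellow, the forceps to white, the red marker to red and the blue marker to blue, each in a single pick and place.
- **Tools, last wrist picture:** every tool was centred within about 1.5 mm along its rest and 1 mm across it, and turned less than 0.01 rad from it. The apparent lengths came out at 129–132 mm, as they should for tools lying level in the notches. I did not measure their height directly.
- **Dish and tube:** in the last side picture both lay where they did at the start. I checked this by eye only, without measuring it.
- **Readings that disagreed:** early estimates of the blue rest's centre differed by about 5 mm between views. I settled it from a closer picture before lowering the marker. The red marker was let go about 4 mm higher than planned, but settled correctly.

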